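# Unload a drilling jig

### The job

Unload the drilling jig: press down the thumb bar with one finger while the other finger stands across the runway, so that the knob blank thrown out by the spring is stopped by that finger, with the bar still held down, out past the catch but short of the jig's front edge. Let the catch drop home behind it, then push the blank sideways off the runway into the bay, beside the drilled one. Only press and push with the fingers: lift no blank, and leave the drilled blank and the other things where they lie.

Things in the scene. Friction and masses are not known exactly. Their poses are not given: they have to be found in the camera images.
- jig: Drilling jig fixed on the bench; waxed plywood base, its top (deck) 18 mm above the bench. Origin on the bench, on the centre line under the mouth of the pocket. Jig +x points back to the spring tube, +y to the thumb bar's side. Base: x -112 (front edge, nearest the robot) to 125, y -132 to 68 mm. Tallest part: drill bush on the bridge over the pocket, 71 mm above the bench.
- pocket (a point): Centre of the pocket's floor (deck), jig x 20, y 0. The pocket spans x 0 to 44 between two wooden cheeks 53 mm above the bench (inner faces y -21 and 21, outer -34 and 34), roofed by a bridge.
- runway (a point): Point on the deck of the runway, jig x -60, y 0. The runway is the open deck in front of the pocket, jig x -112 to 0, y -21 to 21, without side walls; the deck goes on at both sides at the same height.
- shaft (a point): Middle of the catch's steel shaft (radius 4 mm) along jig x at jig y 60, 50 mm above the bench; this point at jig x -45. It ends in wooden bearing blocks at jig x -110 to -98 and 4 to 16, y 52 to 68, 58 mm above the bench. The deck between runway and shaft is free.
- nose (a point): Underside of the catch's steel nose at rest, 38 mm above the bench, jig x -4, y 0 (fixed in the jig). The nose spans jig x -8 to 0, y -14 to 14; its arm runs at x -8 to 0 from the shaft (y 60), top 56 mm above the bench.
- catch (a joint): Sprung catch on the shaft, rad: 0 at rest, 0.5 at its stop. Pressing the thumb bar raises the nose; above about 0.3 rad it clears the blank's top (bar middle about 8 mm down, some 5 N; stop at about 12 mm, 6 to 7 N). Let go it springs back to 0, unless the blank is still under the nose.
- thumb_bar (a point): Middle of the top of the thumb bar, a dark wooden bar 88 mm long (jig x -96 to -8) and 27 mm wide (jig y 71 to 98), its top at rest 42 mm above the bench; it overhangs the bench beside the base. This point: jig x -52, y 85. May be pressed anywhere along its length; it goes down as it is pressed.
- blank: Reddish-brown wooden knob blank 40 x 40 x 32 mm, about 80 g, 8 mm hole in its top. Origin: centre of its underside. Starts in the pocket, front face at jig x 0 on the catch nose; a spring ejector behind it pushes to jig -x, 3 N falling to 0 after 64 mm. Unstopped it flies off the front edge. Clear of catch and pocket when its origin is beyond jig x -28 (front face beyond -48).
- bay (a point): Middle of the free part of the bay, on the deck, jig x -40, y -62. The bay is the deck at the -y side of the runway: jig y -124 (a lip 8 mm over the deck) to -22, x -112 to 0 (a back fence 16 mm over the deck). In the bay the blank's origin is at jig y -62, at least beyond -41.
- drilled_blank: An equal blank, already drilled, loose in the bay against the lip, at about jig x -22, y -103. Origin at the centre of its underside. Leave it.
- raw_blank_1: Equal blank without a hole, loose on the bench at the -y side of the jig. Leave it.
- raw_blank_2: Equal blank without a hole, next to the other. Leave it.
- nail_punch: Steel nail punch, 10 x 100 x 10 mm, lying on the base board behind the bay. Origin under its middle. Leave it.
- pencil: Carpenter's pencil, 8 x 162 x 8 mm, on the bench at the +y side of the jig, behind. Origin under its middle. Leave it.
- square: Try square, 206 x 115 x 19 mm, on the bench at the +y side. Origin under its middle. Leave it.

How it is judged:
On the way, in this order (a step that is already met when the one before it is completed fails the run):
1. the thumb bar is held down and the thrown-out blank is stopped by the other finger on the runway (value of joint catch above 0.2 rad and horizontal distance between the grasp point and blank below 0.11 m and x of blank in the frame of jig between -0.11 and -0.012 m and linear speed of blank below 0.05 m/s), for 0.15 s.
2. the catch has dropped home behind the blank, which is still on the runway (value of joint catch below 0.06 rad and x of blank in the frame of jig between -0.11 and -0.024 m and y of blank in the frame of jig above -0.03 m), for 0.1 s.
At the end, for the whole second after the job is handed in: The blank lies flat and still on the deck in the bay: its centre at jig y -110 to -41 mm (clear of the runway) and x -110 to -15 mm; the catch is back at rest (under 0.06 rad) (value of joint catch below 0.06 rad and y of blank in the frame of jig between -0.11 and -0.041 m and x of blank in the frame of jig between -0.11 and -0.015 m and z of blank in the frame of jig between 0.014 and 0.022 m and angle between blank's own z axis and vertical below 0.1 rad and linear speed of blank below 0.01 m/s); the robot touches nothing.
It fails at once if the blank got away off the jig (z of blank in the frame of jig below 0.01 m).
It fails at once if the blank was lifted (z of blank in the frame of jig above 0.03 m).
It fails at once if the blank was tipped over (angle between blank's own z axis and vertical above 0.6 rad).
It fails at once if the drilled blank was moved or lifted (distance of drilled_blank from where it was at the start of the episode above 0.025 m).
It fails at once if another thing was disturbed (distance of any of raw_blank_1, raw_blank_2, nail_punch, pencil, square from where it was at the start of the episode above 0.02 m).
It also fails if it takes over 51 s, if anything falls off the work surface, if the arm or the gripper's body presses on something with over 40 N, if the wrist force passes 120 N, or if a joint passes its speed limit or range.

### The arm

A 7-joint arm with a two-finger parallel gripper is mounted at the origin on a cart in front of the work surface, level with it; the furniture and walls round the work are solid. World frame = base frame: x ahead of the robot, y to its left, z up, the work surface at z = 0. Lengths are in m, angles in rad, forces in N, time in s.
With the tool pointing down it reaches from about 0.4 to 0.875 m from the base axis. Payload 19.3 kg.
Tool frame: the origin (TCP) lies midway between the tips of the shut fingers; the grasp point (between the pads) lies bot.pinch_z behind it (bot.pinch_z is the distance from the TCP to the grasp point, in m); z points along the fingers, y is the line along which they close (so a half turn about z gives the same grasp; the last joint's range is limited). The gripper opens to 85 mm and grips with 20 to 120 N. Pads are 22 mm wide; open, the fingers measure 114 mm over their backs; the gripper's body (76 mm by 85 mm) begins 54 mm behind the grasp point. The pads swing forward as they close: fully open they stand 13 mm farther back than shut.
Start: joints at [1.036, 0.521, -0.036, 1.599, 0.021, 1.021, -0.113], TCP at [0.28, -0.559, 0.231] pointing down, gripper open.
Joint ranges: [-2.91, 2.91], [-0.3, 2.13], [-1.5, 1.42], [0.17, 2.43], [-1.26, 4.41], [0.16, 1.93], [-2.52, 2.52]. Speed limits (rad/s): [1.89, 1.89, 2.39, 2.39, 3.01, 3.01, 3.01].

### API

Orientations are given as [roll, pitch, yaw] about the fixed x, y, z axes, in that order (R = Rz(yaw) Ry(pitch) Rx(roll)).
In Python, from workcell import readout, grab_frame, camera_info, workorder, bot gives the robot as it stands. The module is installed in compiled form; this text tells all that it offers.
- The arm moves only by the tool drive_tool, never from a script. Its argument "targets" is a list of rows, each an object of numbers: "dx", "dy", "dz": the shift along the tool's x, y, z as a fraction of full scale; "yaw": the turn about the tool's z as a fraction of full scale; "fingers": the closure, from 0 (fully open) to 1 (shut). In form: [{"dx": .., "dy": .., "dz": .., "yaw": .., "fingers": ..}, ...]. A call has 1 to 20 rows; each row shifts and turns the commanded pose from where the row before left it, along the tool's axes as they then stand; what a row does not reach is not made up. Full scale, the value 1, is 0.1 m for a shift and 90 degrees for a turn. A row lasts 1/10 s, in which the tool goes at most 50 mm and 8.59 degrees, less where a joint would pass 70% of its speed; a pose out of reach is approached as far as the arm can. A call with a number of a shift or a turn outside -1 to 1 is refused whole. A call with a gripper value outside its range is refused whole. The fingers move at their own pace and stop on an object; "squeeze" is the grip in N (left out, the last holds). Time passes only in rows, so rows that do not move let the fingers close. It gives the time, the measured TCP pose, the force, the opening and the grip force at its end, in the units of the state.
- readout.observe(): the state, without advancing time (a new reading comes with each control period).
- grab_frame(name): name is "side" or "top"; returns the picture (384x512x3 uint8, blue, green, red); there is no depth.
- camera_info(name): a dict with "fx", "fy", "cx", "cy" (pixels), "D" ([k1, k2, p1, p2, k3] as OpenCV has them; the pictures are not rectified), "T" (4x4, takes a point from camera to world coordinates). Camera axes: x right, y up, looking along -z (the intrinsics and any distortion apply to the point x, -y, -z); pixel columns grow to the right and rows downward; lengths in m; the calibration is good to about 2 mm. A picture is of the moment at which its call begins. camera_info takes no time and is no camera call.
- workorder.job_done(): hands the job in; it is judged then, once.
The state is a dict: "clock": time; "qpos": joint angles; "qd": joint speeds; "joint_efforts": joint torques, N m; "position": TCP position; "tool_rot": TCP orientation; "force": force on the tool from outside, world axes, zero at the start; "moment": the same for the moment, N m; "grip_width": finger opening in m; "finger_force": force on a finger pad.
Only numpy, scipy, OpenCV 4.12 (cv2) and the standard library are available. Lean on these libraries where they do the work, as an engineer would, in place of code of your own. Each camera call takes 0.05 s, during which the arm holds its last target. There are 200 camera calls.

## Working session

There is one attempt and no reset: what is moved stays moved. The work goes in short steps, Python scripts to look and compute and a tool call to move; the robot and the scene stay as the last step left them, time stands still between calls to the robot, and variables do not carry over. Pictures are saved under pics/ and viewed, at most 10 in all, crops included, and the job is handed in when it is done.

Besides the shell and the picture viewer there is one more tool, called after ">>>" as a command line: name --argument value ..., lists and objects as JSON in quotes. drive_tool: Moves the arm, as the interface text tells. Shift numbers are shares of 0.1 m and turn numbers shares of 90 degrees, none past 1 either way. Its arguments: {"type":"object","properties":{"targets":{"type":"array","items":{"type":"object","properties":{"dx":{"type":"number","minimum":-1,"maximum":1},"dy":{"type":"number","minimum":-1,"maximum":1},"dz":{"type":"number","minimum":-1,"maximum":1},"yaw":{"type":"number","minimum":-1,"maximum":1},"fingers":{"type":"number"}}}},"squeeze":{"type":"number"}},"required":["targets"]}

```bash
mkdir -p pics
python3 - <<'E'
from workcell import readout, grab_frame, camera_info, bot
import cv2
for n in("side","top"):
    cv2.imwrite(f"pics/{n}0.png",cv2.resize(grab_frame(n),(800,600),interpolation=cv2.INTER_CUBIC))
    c=camera_info(n);print({k:c[k] for k in c})
s=readout.observe();print(s["clock"],s["position"],s["tool_rot"],s["grip_width"],s["force"],bot.pinch_z)
E
```

```text
{'fx': 350.2198438073264, 'fy': 350.2198438073264, 'cx': 252.2077639125829, 'cy': 190.13928721415178, 'D': array([-0.00354242,  0.        ,  0.        ,  0.        ,  0.        ]), 'T': array([[-0.8846281 ,  0.24967134, -0.39382401,  0.26513727],
       [-0.46580269, -0.43426896,  0.77099827,  0.83140436],
       [ 0.02147063,  0.86549101,  0.5004641 ,  0.53503487],
       [ 0.        ,  0.        ,  0.        ,  1.        ]])}
{'fx': 366.0525165707886, 'fy': 366.0525165707886, 'cx': 252.37142476793917, 'cy': 190.85140903940268, 'D': array([0.04155212, 0.        , 0.        , 0.        , 0.        ]), 'T': array([[-0.01412529,  0.98588805, -0.16680896,  0.45175463],
       [-0.99987457, -0.01273177,  0.00942051,  0.08404563],
       [ 0.00716379,  0.16692111,  0.98594423,  1.03079821],
       [ 0.        ,  0.        ,  0.        ,  1.        ]])}
0.1 [ 0.27996609 -0.55845563  0.23080212] [-3.14059499e+00  7.75744839e-05  4.64718995e-01] 0.08529738664625315 [-0.51103806 -0.20458653  0.16130918] 0.0187
```

View pics/top0.png

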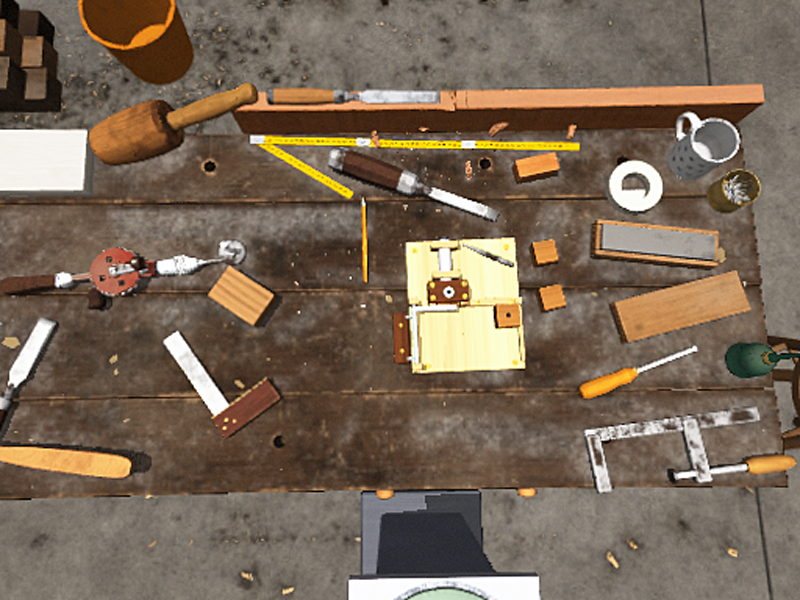

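View pics/side0.png

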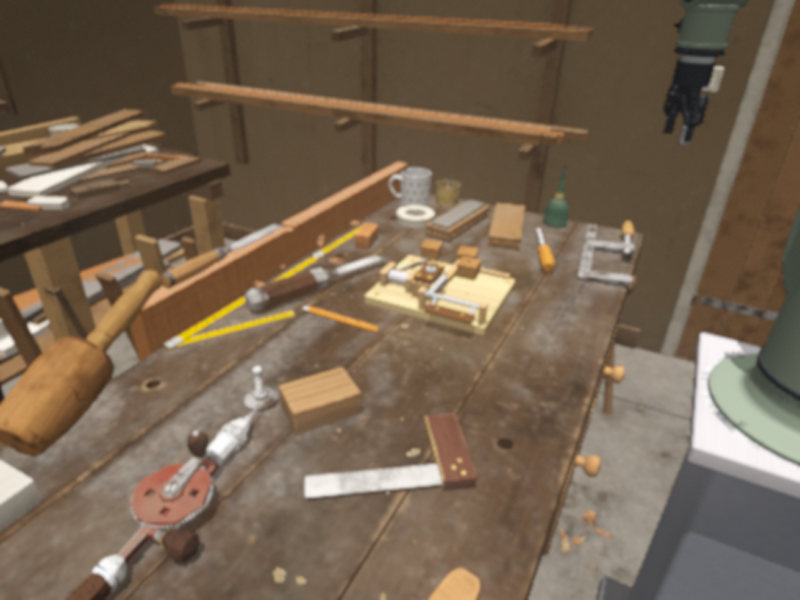

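Run:
```python
from workcell import grab_frame
import cv2
f=grab_frame("top")[145:245,245:365]
cv2.imwrite("pics/crop.png",cv2.resize(f,None,fx=6,fy=6,interpolation=cv2.INTER_CUBIC))
```

```text
(no output)
```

View pics/crop.png

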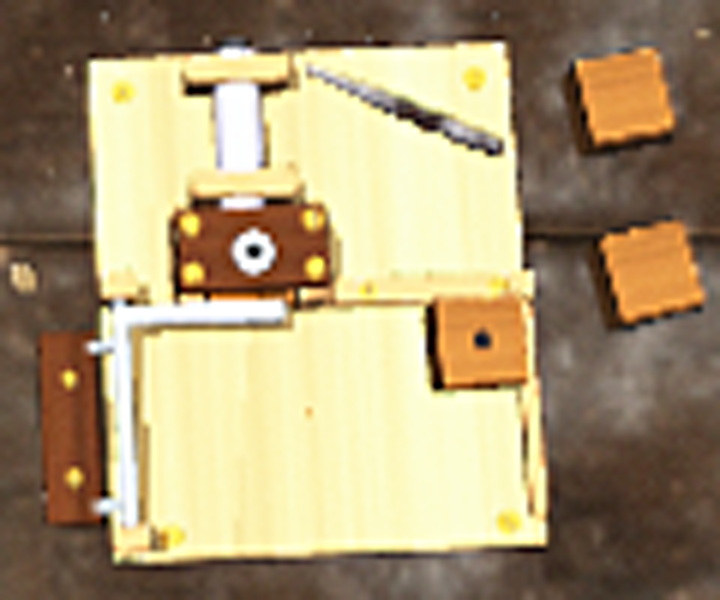

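```bash
cat > h.py <<'E'
from workcell import readout, camera_info
import numpy as np, cv2
from scipy.optimize import least_squares
def proj(n,P):
    c=camera_info(n);T=np.linalg.inv(c["T"]);p=(T[:3,:3]@np.atleast_2d(P).T).T+T[:3,3]
    p=p*[1,-1,-1];K=np.array([[c["fx"],0,c["cx"]],[0,c["fy"],c["cy"]],[0,0,1]])
    return cv2.projectPoints(p.reshape(-1,1,3),np.zeros(3),np.zeros(3),K,c["D"])[0].reshape(-1,2)
def jw(q,P):
    P=np.atleast_2d(P);c,s=np.cos(q[2]),np.sin(q[2])
    return np.c_[q[0]+c*P[:,0]-s*P[:,1],q[1]+s*P[:,0]+c*P[:,1],P[:,2]]
E
python3 - <<'E'
from h import *
J=np.array([[-112,68,18],[-112,-132,18],[125,68,18],[125,-132,18],[-8,98,42],[-96,98,42],[-96,71,42],[-45,60,54],[-4,-14,50],[-22+20,-103+20,50],[-42,-83,50]])/1000
U=np.array([[115,563],[547,547],[88,60],[507,43],[40,332],[47,523],[103,523],[125,420],[288,312],[432,297],[443,388]])
U=(U+.5)/6-.5+[245,145]
r=least_squares(lambda q:(proj("top",jw(q,J))-U).ravel(),[.55,0,0],loss="soft_l1")
print(r.x,np.degrees(r.x[2]));print((proj("top",jw(r.x,J))-U).round(2))
print(jw(r.x,[-.06,0,0]),jw(r.x,[-.052,.085,0]))
E
```

```text
[ 0.60456655 -0.01842218  0.02892606] 1.6573408734031203
[[-0.48 -0.11]
 [ 0.26 -0.49]
 [ 0.04  0.09]
 [ 0.17  0.06]
 [-0.47  0.1 ]
 [-0.25  0.68]
 [ 0.45  0.25]
 [ 0.12 -2.13]
 [-0.59 -0.16]
 [ 0.77  0.57]
 [ 0.02  0.05]]
[[ 0.54459165 -0.0201575   0.        ]] [[0.55012994 0.06503832 0.        ]]
```

Run:
```python
from h import *
s=readout.observe();p=s["position"]
for d in(0,.0853,.14): print(d,proj("side",p+[0,0,d])*800/512)
print(s)
```

```text
0 [[673.08715854 144.17198916]]
0.0853 [[683.89661537 104.72409653]]
0.14 [[691.23747724  77.91469274]]
{'clock': 0.15, 'qpos': array([ 1.03584164,  0.521887  , -0.03631803,  1.59983248,  0.02116413,
        1.02109788, -0.11281805]), 'qd': array([-7.80395764e-05, -2.37215816e-03, -2.89703963e-04,  3.77090005e-04,
        8.93966599e-05, -1.83238238e-03,  1.53186062e-04]), 'joint_efforts': array([ 3.70176815e-05, -9.27391434e+01,  1.98007800e+00, -3.70054865e+01,
        1.78984925e-02,  6.38600482e-03,  2.46007579e-05]), 'position': array([ 0.28000148, -0.55850862,  0.23086784]), 'tool_rot': array([-3.14075152e+00,  2.93417434e-05,  4.64696624e-01]), 'force': array([ 0.01719619, -0.32515392, -0.48850285]), 'moment': array([ 0.08213733, -0.00209801,  0.00440459]), 'finger_force': 0.0, 'grip_width': 0.08532103335608492}
```

>>> drive_tool --targets '[{"fingers":0,"yaw":0.09,"dz":-0.2},{"fingers":0,"yaw":0.09},{"fingers":0,"yaw":0.09}]'

```text
invalid input
```

```bash
cat >> h.py <<'E'
Q=[0.6046,-0.0184,0.0289]
def goal(jx,jy,z,yaw=None):
    "tool shifts (units of 0.1 m) for the present tool yaw"
    s=readout.observe();d=jw(Q,[jx,jy,z])[0]-s["position"];y=s["tool_rot"][2]
    c,n=np.cos(y),np.sin(y)
    print("t",s["clock"],"pos",s["position"].round(4),"rot",s["tool_rot"].round(3),"w",s["grip_width"].round(4))
    print("dx",(c*d[0]+n*d[1])*10,"dy",-(-n*d[0]+c*d[1])*10,"dz",-d[2]*10,"yaw",(y-Q[2])/(np.pi/2))
E
python3 -c "
from h import *
goal(-.082,.042,.15)"
```

```text
Traceback (most recent call last):
  File "h.py", line 16, in goal
    print("t",s["clock"],"pos",s["position"].round(4),"rot",s["tool_rot"].round(3),"w",s["grip_width"].round(4))
                                                                                       ^^^^^^^^^^^^^^^^^^^^^
AttributeError: 'float' object has no attribute 'round'
```

>>> drive_tool --targets '[{"dx":0,"dy":0,"dz":0,"yaw":0.09,"fingers":0.18},{"dx":0,"dy":0,"dz":0,"yaw":0.09,"fingers":0.18},{"dx":0,"dy":0,"dz":0,"yaw":0.09,"fingers":0.18}]' --squeeze 20

```text
clock: 0.45
position: [0.28, -0.5586, 0.2311]
tool_rot: [-3.141, 0.0, 0.035]
force: [0.3, -0.5, -0.9]
grip_width: 0.07
finger_force: 0.0
```

>>> drive_tool --targets '[{"dx":0.16,"dy":-0.35,"dz":0,"yaw":0,"fingers":0.18},{"dx":0.16,"dy":-0.35,"dz":0,"yaw":0,"fingers":0.18},{"dx":0.16,"dy":-0.35,"dz":0,"yaw":0,"fingers":0.18},{"dx":0.16,"dy":-0.35,"dz":0,"yaw":0,"fingers":0.18},{"dx":0.16,"dy":-0.35,"dz":0,"yaw":0,"fingers":0.18},{"dx":0.16,"dy":-0.35,"dz":0,"yaw":0,"fingers":0.18},{"dx":0.16,"dy":-0.35,"dz":0,"yaw":0,"fingers":0.18},{"dx":0.16,"dy":-0.35,"dz":0,"yaw":0,"fingers":0.18},{"dx":0.16,"dy":-0.35,"dz":0,"yaw":0,"fingers":0.18},{"dx":0.16,"dy":-0.35,"dz":0,"yaw":0,"fingers":0.18},{"dx":0.16,"dy":-0.35,"dz":0,"yaw":0,"fingers":0.18},{"dx":0.16,"dy":-0.35,"dz":0,"yaw":0,"fingers":0.18},{"dx":0.16,"dy":-0.35,"dz":0,"yaw":0,"fingers":0.18},{"dx":0.16,"dy":-0.35,"dz":0,"yaw":0,"fingers":0.18},{"dx":0.16,"dy":-0.35,"dz":0,"yaw":0,"fingers":0.18},{"dx":0.16,"dy":-0.35,"dz":0,"yaw":0,"fingers":0.18},{"dx":0,"dy":0,"dz":0,"yaw":0,"fingers":0.18},{"dx":0,"dy":0,"dz":0,"yaw":0,"fingers":0.18}]'

```text
clock: 2.25
position: [0.5131, 0.0119, 0.231]
tool_rot: [3.142, 0.001, 0.042]
force: [0.4, -0.3, -0.8]
grip_width: 0.0703
finger_force: 0.0
```

```bash
sed -i 's/s\["grip_width"\].round(4)/round(s["grip_width"],4)/' h.py; python3 -c "
from h import *
goal(-.082,.042,.08)"
```

```text
t 2.25 pos [0.5131 0.0119 0.231 ] rot [3.142e+00 1.000e-03 4.200e-02] w 0.0703
dx 0.08729850782367708 dy -0.08996633780211036 dz 1.5099162791789411 yaw 0.008477447588402394
```

>>> drive_tool --targets '[{"dx":0.09,"dy":-0.09,"dz":0,"yaw":0.008,"fingers":0.18},{"dx":0,"dy":0,"dz":0.4,"yaw":0,"fingers":0.18},{"dx":0,"dy":0,"dz":0.4,"yaw":0,"fingers":0.18},{"dx":0,"dy":0,"dz":0.4,"yaw":0,"fingers":0.18},{"dx":0,"dy":0,"dz":0.3,"yaw":0,"fingers":0.18},{"dx":0,"dy":0,"dz":0,"yaw":0,"fingers":0.18},{"dx":0,"dy":0,"dz":0,"yaw":0,"fingers":0.18}]'

```text
clock: 2.95
position: [0.5221, 0.0203, 0.0819]
tool_rot: [3.141, 0.0, 0.027]
force: [1.2, -0.8, 1.2]
grip_width: 0.0701
finger_force: 0.0
```

Run:
```python
from h import *
from workcell import grab_frame
goal(-.082,.042,.04)
a=grab_frame("top")[145:245,245:365];b=grab_frame("side")[130:240,220:352]
cv2.imwrite("pics/c2.png",np.hstack([cv2.resize(a,(400,333),interpolation=2),cv2.resize(b,(400,333),interpolation=2)]))
```

```text
t 2.95 pos [0.5221 0.0203 0.0819] rot [3.141 0.    0.027] w 0.0701
dx -0.006307596795243415 dy -0.009177210650358664 dz 0.41861221743647736 yaw -0.0011631443215345653
```

View pics/c2.png

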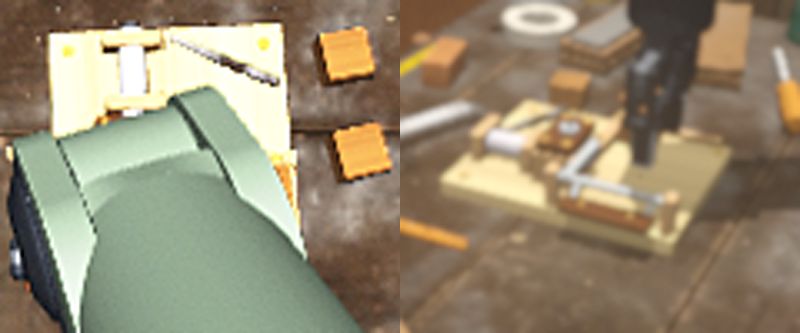

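Run:
```python
from h import *
for p in ([-.082,.084,.09],[-.082,.0,.09],[-.052,.085,.042],[-.096,.098,.042],[-.008,.098,.042]):
    print(p,(proj("side",jw(Q,p))[0]-[220,130])*[400/132,333/110]+[400,0])
```

```text
[-0.082, 0.084, 0.09] [639.75954144 168.02352497]
[-0.082, 0.0, 0.09] [670.21419566 128.91167167]
[-0.052, 0.085, 0.042] [602.88461686 207.45618089]
[-0.096, 0.098, 0.042] [644.7253609  226.74505257]
[-0.008, 0.098, 0.042] [552.00926574 202.08965189]
```

>>> drive_tool --targets '[{"dx":0,"dy":0,"dz":0.2,"yaw":0,"fingers":0.18},{"dx":0,"dy":0,"dz":0.2,"yaw":0,"fingers":0.18},{"dx":0,"dy":0,"dz":0.05,"yaw":0,"fingers":0.18},{"dx":0,"dy":0,"dz":0,"yaw":0,"fingers":0.18},{"dx":0,"dy":0,"dz":0,"yaw":0,"fingers":0.18}]'

```text
clock: 3.55
position: [0.5225, 0.0206, 0.0376]
tool_rot: [-3.141, -0.002, 0.028]
force: [-0.1, -0.2, -0.3]
grip_width: 0.0698
finger_force: 0.0
```

>>> drive_tool --targets '[{"dx":0,"dy":0,"dz":0.05,"yaw":0,"fingers":0.18},{"dx":0,"dy":0,"dz":0,"yaw":0,"fingers":0.18},{"dx":0,"dy":0,"dz":0,"yaw":0,"fingers":0.18}]'

```text
clock: 3.85
position: [0.5225, 0.0206, 0.0318]
tool_rot: [-3.141, -0.001, 0.028]
force: [0.6, -2.3, 3.2]
grip_width: 0.0703
finger_force: 2.2
```

>>> drive_tool --targets '[{"dx":0,"dy":0,"dz":0.03,"yaw":0,"fingers":0.18},{"dx":0,"dy":0,"dz":0.03,"yaw":0,"fingers":0.18},{"dx":0,"dy":0,"dz":0.02,"yaw":0,"fingers":0.18},{"dx":0,"dy":0,"dz":0,"yaw":0,"fingers":0.18},{"dx":0,"dy":0,"dz":0,"yaw":0,"fingers":0.18},{"dx":0,"dy":0,"dz":0,"yaw":0,"fingers":0.18}]'

```text
clock: 4.45
position: [0.5223, 0.0211, 0.0239]
tool_rot: [-3.141, -0.001, 0.028]
force: [0.5, 2.6, 7.2]
grip_width: 0.0699
finger_force: 4.1
```

Run:
```python
from h import *
from workcell import grab_frame
b=grab_frame("side")[130:240,220:352]
cv2.imwrite("pics/c3.png",cv2.resize(b,(720,600),interpolation=2))
```

```text
(no output)
```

View pics/c3.png

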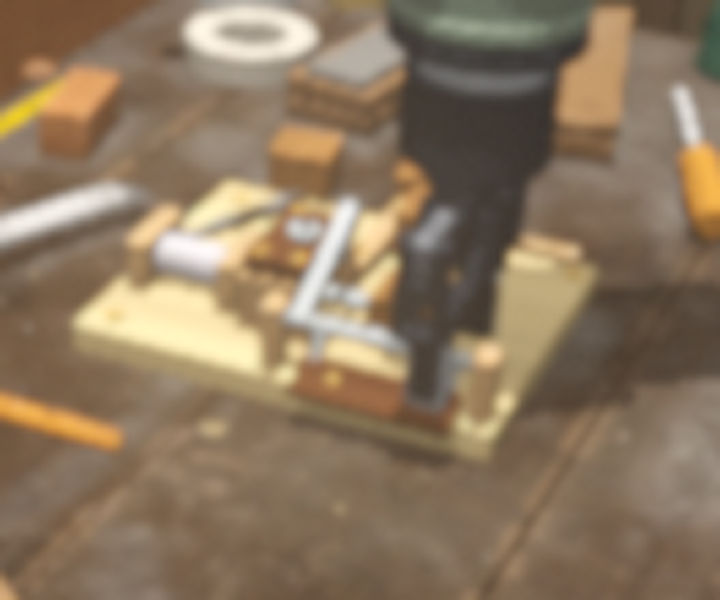

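Run:
```python
from h import *
for p in ([-.031,.02,.05],[-.031,.02,.018],[-.071,.02,.05],[-.071,.02,.018],[-.031,-.02,.05]):
    print(p,(proj("side",jw(Q,p))[0]-[220,130])*[720/132,600/110])
print(readout.observe()["force"])
```

```text
[-0.031, 0.02, 0.05] [373.75507664 294.12348275]
[-0.031, 0.02, 0.018] [369.36099953 346.49820259]
[-0.071, 0.02, 0.05] [446.03267091 311.91520195]
[-0.071, 0.02, 0.018] [440.42270536 364.778604  ]
[-0.031, -0.02, 0.05] [400.23212541 262.59332299]
[-0.55615559  2.26956847  8.38441367]
```

>>> drive_tool --targets '[{"dx":0,"dy":0,"dz":0,"yaw":0,"fingers":0.18},{"dx":0,"dy":0,"dz":-0.04,"yaw":0,"fingers":0.18},{"dx":0,"dy":0,"dz":-0.04,"yaw":0,"fingers":0.18},{"dx":0,"dy":0,"dz":-0.04,"yaw":0,"fingers":0.18},{"dx":0,"dy":0,"dz":0,"yaw":0,"fingers":0.18},{"dx":0,"dy":0,"dz":0,"yaw":0,"fingers":0.18},{"dx":0,"dy":0,"dz":0,"yaw":0,"fingers":0.18}]'

```text
clock: 5.2
position: [0.5216, 0.0204, 0.0351]
tool_rot: [3.141, 0.0, 0.028]
force: [-0.1, 0.0, 0.6]
grip_width: 0.0699
finger_force: 0.0
```

>>> drive_tool --targets '[{"dx":-0.1,"dy":0,"dz":0,"yaw":0,"fingers":0.18},{"dx":0,"dy":0,"dz":-0.3,"yaw":0,"fingers":0.18},{"dx":0,"dy":0,"dz":-0.4,"yaw":0,"fingers":0.18},{"dx":0,"dy":0,"dz":-0.3,"yaw":0,"fingers":0.18},{"dx":-0.4,"dy":0,"dz":0,"yaw":0.09,"fingers":1},{"dx":-0.4,"dy":0,"dz":0,"yaw":0.09,"fingers":1},{"dx":0,"dy":0,"dz":0,"yaw":0.09,"fingers":1},{"dx":0,"dy":0,"dz":0,"yaw":0.09,"fingers":1},{"dx":0,"dy":0,"dz":0,"yaw":0.09,"fingers":1},{"dx":0,"dy":0,"dz":0,"yaw":0.09,"fingers":1},{"dx":0,"dy":0,"dz":0,"yaw":0.09,"fingers":1},{"dx":0,"dy":0,"dz":0,"yaw":0.09,"fingers":1},{"dx":0,"dy":0,"dz":0,"yaw":0.09,"fingers":1},{"dx":0,"dy":0,"dz":0,"yaw":0.09,"fingers":1},{"dx":0,"dy":0,"dz":0,"yaw":0.09,"fingers":1},{"dx":0,"dy":0,"dz":0,"yaw":0.01,"fingers":1}]'

```text
clock: 6.8
position: [0.4306, 0.0236, 0.1343]
tool_rot: [3.138, -0.002, -1.505]
force: [-0.3, -0.4, -0.5]
grip_width: 0.0001
finger_force: 0.0
```

Run:
```python
from h import *
from workcell import grab_frame
goal(-.05,.039,.09)
a=grab_frame("top")[145:245,245:365];b=grab_frame("side")[130:240,220:352]
cv2.imwrite("pics/c4.png",np.hstack([cv2.resize(a,(400,333),interpolation=2),cv2.resize(b,(400,333),interpolation=2)]))
```

```text
t 6.8 pos [0.4306 0.0236 0.1343] rot [ 3.138e+00 -2.000e-03 -1.505e+00] w 0.0001
dx 0.12476892037040159 dy -1.2232627193785717 dz 0.44269232345749615 yaw -0.9767982588865463
```

View pics/c4.png

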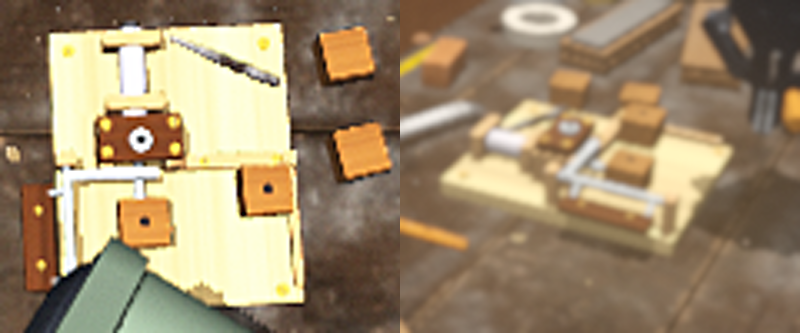

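Run:
```python
from h import *
for px in ([145,222],[267,189]):
    u=(np.array(px)+.5)*.3-.5+[245,145]
    print(least_squares(lambda p:proj("top",jw(Q,[p[0],p[1],.05]))[0]-u,[-.05,0]).x)
```

```text
[-0.04390729 -0.00120544]
[-0.02116803 -0.10164128]
```

>>> drive_tool --targets '[{"dx":0,"dy":0,"dz":0,"yaw":0.023,"fingers":1},{"dx":0.02,"dy":-0.3,"dz":0,"yaw":0,"fingers":1},{"dx":0.02,"dy":-0.3,"dz":0,"yaw":0,"fingers":1},{"dx":0.02,"dy":-0.3,"dz":0,"yaw":0,"fingers":1},{"dx":0.02,"dy":-0.3,"dz":0,"yaw":0,"fingers":1},{"dx":0,"dy":0,"dz":0.3,"yaw":0,"fingers":1},{"dx":0,"dy":0,"dz":0,"yaw":0,"fingers":1},{"dx":0,"dy":0,"dz":0,"yaw":0,"fingers":1}]'

```text
clock: 7.7
position: [0.5505, 0.0186, 0.1045]
tool_rot: [3.137, 0.001, -1.539]
force: [0.8, -0.0, -0.8]
grip_width: -0.0002
finger_force: 0.0
```

```bash
python3 -c "
from h import *
goal(-.05,.038,.028)"
```

```text
t 7.7 pos [0.5505 0.0186 0.1045] rot [ 3.137e+00  1.000e-03 -1.539e+00] w -0.0002
dx 0.0059095226304842225 dy -0.029783437207729253 dz 0.7646486234543276 yaw -0.9982338710913838
```

>>> drive_tool --targets '[{"dx":0.005,"dy":-0.03,"dz":0.1,"yaw":0,"fingers":1},{"dx":0,"dy":0,"dz":0.2,"yaw":0,"fingers":1},{"dx":0,"dy":0,"dz":0.2,"yaw":0,"fingers":1},{"dx":0,"dy":0,"dz":0.2,"yaw":0,"fingers":1},{"dx":0,"dy":0,"dz":0.05,"yaw":0,"fingers":1},{"dx":0,"dy":0,"dz":0,"yaw":0,"fingers":1},{"dx":0,"dy":0,"dz":0,"yaw":0,"fingers":1}]'

```text
clock: 8.4
position: [0.5546, 0.0189, 0.0302]
tool_rot: [3.14, 0.0, -1.539]
force: [0.5, -0.5, -0.6]
grip_width: -0.0001
finger_force: 0.0
```

>>> drive_tool --targets '[{"dx":0.04,"dy":0,"dz":0,"yaw":0,"fingers":1},{"dx":0.04,"dy":0,"dz":0,"yaw":0,"fingers":1},{"dx":0.04,"dy":0,"dz":0,"yaw":0,"fingers":1},{"dx":0.04,"dy":0,"dz":0,"yaw":0,"fingers":1},{"dx":0.04,"dy":0,"dz":0,"yaw":0,"fingers":1},{"dx":0.04,"dy":0,"dz":0,"yaw":0,"fingers":1},{"dx":0.04,"dy":0,"dz":0,"yaw":0,"fingers":1},{"dx":0.04,"dy":0,"dz":0,"yaw":0,"fingers":1},{"dx":0.04,"dy":0,"dz":0,"yaw":0,"fingers":1},{"dx":0.04,"dy":0,"dz":0,"yaw":0,"fingers":1},{"dx":0.04,"dy":0,"dz":0,"yaw":0,"fingers":1},{"dx":0.04,"dy":0,"dz":0,"yaw":0,"fingers":1},{"dx":0.04,"dy":0,"dz":0,"yaw":0,"fingers":1},{"dx":0.04,"dy":0,"dz":0,"yaw":0,"fingers":1},{"dx":0.03,"dy":0,"dz":0,"yaw":0,"fingers":1},{"dx":0.02,"dy":0,"dz":0,"yaw":0,"fingers":1},{"dx":0.01,"dy":0,"dz":0,"yaw":0,"fingers":1},{"dx":0,"dy":0,"dz":0,"yaw":0,"fingers":1},{"dx":0,"dy":0,"dz":0,"yaw":0,"fingers":1}]'

```text
clock: 10.3
position: [0.5562, -0.0429, 0.0292]
tool_rot: [3.139, 0.0, -1.539]
force: [0.2, -0.2, -0.6]
grip_width: 0.0002
finger_force: 0.0
```

>>> drive_tool --targets '[{"dx":-0.1,"dy":0,"dz":0,"yaw":0,"fingers":1},{"dx":-0.1,"dy":0,"dz":0,"yaw":0,"fingers":1},{"dx":0,"dy":0,"dz":-0.3,"yaw":0,"fingers":1},{"dx":0,"dy":0,"dz":-0.4,"yaw":0,"fingers":1},{"dx":0,"dy":0,"dz":-0.4,"yaw":0,"fingers":1},{"dx":0,"dy":0.5,"dz":0,"yaw":0,"fingers":1},{"dx":0,"dy":0.5,"dz":0,"yaw":0,"fingers":1},{"dx":0,"dy":0.3,"dz":0,"yaw":0,"fingers":1},{"dx":0,"dy":0,"dz":0,"yaw":0,"fingers":1},{"dx":0,"dy":0,"dz":0,"yaw":0,"fingers":1}]'

```text
clock: 11.3
position: [0.4263, -0.026, 0.1399]
tool_rot: [3.139, 0.001, -1.538]
force: [0.3, 0.2, 0.4]
grip_width: 0.0001
finger_force: 0.0
```

Run:
```python
from h import *
from workcell import grab_frame
a=grab_frame("top")[145:245,245:365];b=grab_frame("side")[130:240,220:352]
cv2.imwrite("pics/c5.png",np.hstack([cv2.resize(a,(400,333),interpolation=2),cv2.resize(b,(400,333),interpolation=2)]))
```

```text
(no output)
```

View pics/c5.png

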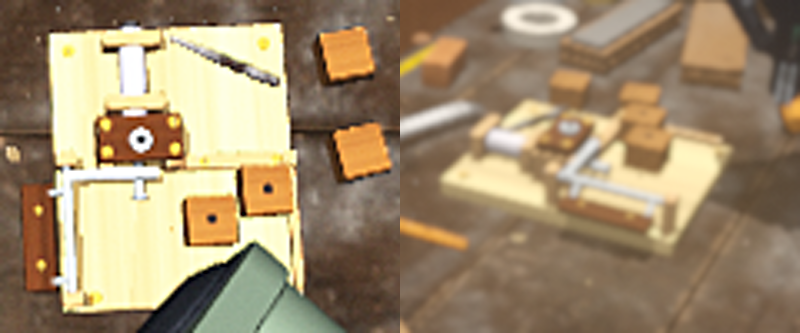

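The blank's hole is now at (211,219), about jig x -45, y -55 mm. It lies flat beside the untouched drilled blank, the catch is home and the arm is clear.

```bash
python3 -c "
from workcell import workorder
print(workorder.job_done())"
```

```text
the job is handed in; nothing more can be done
None
```

The job is handed in; no verdict was returned. The blank was thrown out against the finger, the catch dropped home, and the blank now lies flat in the bay at about jig x -45, y -55 mm, clear of the drilled one, after about 11 s of the 51 s allowed.

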